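# Tip a damp press mould out of the packed mould rack and stand it to air

### The arm

A 7-joint arm with a two-finger parallel gripper is mounted at the origin on the work surface; the furniture and walls round the work are solid. World frame = base frame: x ahead of the robot, y to its left, z up, the work surface at z = 0. Lengths are in mm, angles in rad, forces in N, time in s.
With the tool pointing down it reaches from about 350 to 900 mm from the base axis. Payload 7.2 kg.
Tool frame: the origin (TCP) lies midway between the tips of the shut fingers; the grasp point (between the pads) lies behind it (robot.pinch_z is the z of the grasp point in the tool frame, in mm); z points along the fingers, y is the line along which they close (so a half turn about z gives the same grasp; the last joint's range is limited). The gripper opens to 88 mm and grips with 3 to 60 N. Pads are 20 mm wide; open, the fingers measure 115 mm over their backs; the gripper's body (75 mm by 178 mm) begins 61 mm behind the grasp point.
Start: joints at [-1.416, 0.411, -0.013, 1.596, 0.006, 1.134, -0.082], TCP at [138.11, 609.553, 222.653] pointing down, gripper open.
Joint ranges: [-2.95, 2.95], [-0.29, 1.99], [-1.47, 1.44], [0.14, 2.54], [-1.03, 4.17], [0.13, 1.85], [-2.86, 2.86]. Speed limits (rad/s): [2.39, 2.39, 3.01, 3.01, 3.14, 3.14, 3.14].

### API

Orientations are given as a unit quaternion [x, y, z, w].
In Python, from workcell import readout, eyes, robot gives the robot as it stands.
- The arm moves only by the tool step_arm, never from a script. Its argument "steps" is a list that holds one entry, the list of rows, each a list of 6 numbers: the shift along the tool's x, y, z normalised to -1 to 1, where 1 is 0.3 m, then the turn, a rotation vector about the tool's x, y, z normalised to -1 to 1, where 1 is pi/4 rad. In form: [[[x, y, z, ax, ay, az], ...]]. A call has exactly 8 rows; each row is the pose to reach, as a shift and turn from the pose commanded when the call began, along the tool's axes at that moment; what a row does not reach only later rows make up. A row lasts 1/12 s, in which the tool goes at most 41.7 mm and 7.16 degrees, less where a joint would pass 70% of its speed; a pose out of reach is approached as far as the arm can. A call with a number of a shift or a turn outside -1 to 1 is refused whole. A call with a gripper value outside its range is refused whole. "grip" is the opening, from -1 (shut) to 1 (fully open), set as the call begins (left out, the last holds). The fingers move at their own pace and stop on an object; the grip force is fixed at half the most. Time passes only in rows, so rows that repeat a pose let the fingers close, or fill a call up. It gives the time, the measured TCP pose, the force, the opening and the grip force at its end, in the units of the state.
- readout.sense(): the state, without advancing time (a new reading comes with each control period).
- eyes.snapshot(name): name is "scene" or "top" or "wrist"; returns (picture, depth): 480x640x3 uint8, red, green, blue; 480x640 float32, mm along the optical axis (not along the pixel's ray), 0 where there is no reading.
- eyes.camera_model(name): a dict with "fov_y" (degrees; the focal length in pixels is half the picture's height over the tangent of half this angle, whatever the lens; pixels are square), "cx", "cy" (the principal point, pixels), "distortion" ([k1, k2, p1, p2, k3] as OpenCV has them; the pictures are not rectified), "rvec" (rotation vector, rad) and "tvec" (3), from world to camera coordinates, as OpenCV has them; the wrist camera has in their place "hand_eye" (4x4, takes a point from camera to tool coordinates, whose origin is the TCP and whose axes are the flange's). Camera axes: x right, y down, z forward; pixel columns grow to the right and rows downward; lengths in mm; the calibration is good to about 2 mm. A picture is of the moment at which its call begins: read the wrist's pose just before it. camera_model takes no time and is no camera call.
- robot.job_done(): hands the job in; it is judged then, once.
The state is a dict: "clock": time; "qpos": joint angles; "qvel": joint speeds; "joint_torque": joint torques, N m; "ee_pos": TCP position; "tool_rot": TCP orientation; "force": force on the tool from outside, world axes, zero at the start; "ft_torque": the same for the moment, N m; "grip_width": finger opening in mm; "finger_force": force on a finger pad.
Only numpy, scipy, OpenCV 4.12 (cv2) and the standard library are available. Lean on these libraries where they do the work, as an engineer would, in place of code of your own. Each camera call takes 0.05 s, during which the arm holds its last target. There are 200 camera calls.

### The job

The round-shouldered plaster mould in the tightly packed rack is still damp. Tip its top forward out of the row so that you can get hold of it, lift it clear of the rack and set it down gently, upright on its foot and squarely across both wooden sticks beyond the big brown board, to air; then let go. Leave the other four moulds standing in the rack, and do not push the jar and the cutter next to it about.

Things in the scene. Friction and masses are not known exactly. Their poses are not given: they have to be found in the camera images.
- arch_mould_center (a point): Centre of the mould to air: white plaster block 120 mm deep (x), 38 thick (y), 150 high (z), 0.5-0.78 kg. It alone has round shoulders: both upper corners, front and back, rounded to 28 mm radius. It starts on edge in one of the 3 inner places of the row of 5, axes parallel to the rack's, flush with the others. +y face: a cavity, hidden in the row, in a flat border 22 mm wide (42 at the top).
- mould_rack: Wooden rack, fixed. Origin on the table under the row's middle; x from its open front (facing the robot) to its back, y along the row. The 5 moulds stand on slick plastic runners in its floor, 12 mm up, so their tops are at 162 mm; front and back faces are open above lip and rail. End cheeks 98 mm high; 265 mm long, y = -155 to 110 mm (rods and knobs at the -y end to -205).
- batten_near_top (a point): Centre of the upper face of the nearer of two flat wooden sticks (battens) lying side by side on the table, beyond the big board. 380 mm long (its y), 28 mm wide (its x), upper face 9.5 mm above the table. Loose, 0.12 kg.
- batten_far_top (a point): The same point of the farther stick, an equal one, lying roughly parallel, centre lines 70 to 74 mm apart at the middle. The mould is to stand with its 120 mm depth across both.
- mould_a_center (a point): Centre of a square-cornered plaster mould at the +y end of the row, 120 (x) by 38 (y) by 150 mm (z), 0.62 kg, loose; it stays in the rack.
- mould_b_center (a point): Centre of a square-cornered plaster mould in one of the inner places, 120 (x) by 38 (y) by 150 mm (z), 0.62 kg, loose; it stays in the rack.
- mould_c_center (a point): Centre of a square-cornered plaster mould in one of the inner places, 120 (x) by 38 (y) by 150 mm (z), 0.62 kg, loose; it stays in the rack.
- mould_d_center (a point): Centre of a square-cornered plaster mould at the -y end of the row, against the follower, 120 (x) by 38 (y) by 150 mm (z), 0.62 kg, loose; it stays in the rack.
- glaze_jar: Glass jar with a red cap, 62 mm across, 86 mm high, loose, between rack and sticks; a bystander. Origin at the centre of its underside.
- plaque_cutter: Scalloped metal cutter with a wooden bar on top, 129 mm across, 65 mm high, loose, in front of the rack; a bystander. Origin at the centre of its underside.
- rack_lip (a point): Top inner edge of the rack's front lip, mid-row: 22 mm above the table, 61.5 mm in front of the rack's origin; lip 13 mm thick. A mould tips forward about its lower front edge, against this lip, and balances there at about 0.67 rad.
- rack_rail (a point): Top inner edge of the rack's rear rail, mid-row: 58 mm above the table, 61.5 mm behind the rack's origin; rail 12 mm thick. Above it the moulds' backs can be reached from behind.
- follower (a joint): Slide (m) of the sprung plywood plate at the rack's -y end; grows toward the row, -0.006 to 0.008. It squeezes the row along y with about 10 N: no finger fits between the moulds, and a mould tipped part-way (0.3 to 0.6 rad) stays nearly so when let go. When a mould is gone it shifts the rest by 8 mm at most.

How it is judged:
By the outcome, as a careful person would: the job done as asked, in the order asked, and still so for the second after the job is handed in, with the robot touching nothing.
It also fails if it takes over 64 s, if anything falls off the work surface, if the arm or the gripper's body presses on something with over 40 N, if the wrist force passes 120 N, or if a joint passes its speed limit or range.

## Working session

There is one attempt and no reset: what is moved stays moved. The work goes in short steps, Python scripts to look and compute and a tool call to move; the robot and the scene stay as the last step left them, time stands still between calls to the robot, and variables do not carry over. Pictures are saved under pics/ and viewed, at most 10 in all, crops included, and the job is handed in when it is done.

Besides the shell and the picture viewer there is one more tool, called as name([rows], argument=value, ...), one row to a line, values as JSON. step_arm: Moves the arm, as the interface text tells. Its arguments: {"type":"object","properties":{"steps":{"type":"array","items":{"type":"array","items":{"type":"array","items":{"type":"number"}}}},"grip":{"type":"number"}},"required":["steps"]}

```bash
ls; mkdir -p pics; cat > h.py <<'E'
import numpy as np, cv2
from workcell import readout, eyes, robot
from scipy.spatial.transform import Rotation as R
def K(m):
    f=240/np.tan(np.radians(m["fov_y"])/2); return np.array([[f,0,m["cx"]],[0,f,m["cy"]],[0,0,1.]])
def cam(name,s=None):
    m=eyes.camera_model(name)
    if "rvec" in m:
        Rw=R.from_rotvec(np.ravel(m["rvec"])).as_matrix().T; o=-Rw@np.ravel(m["tvec"])
    else:
        s=s or readout.sense(); T=np.array(m["hand_eye"]); Rt=R.from_quat(s["tool_rot"]).as_matrix()
        Rw=Rt@T[:3,:3]; o=Rt@T[:3,3]+np.array(s["ee_pos"])
    return m,Rw,o
def rays(m,px):
    p=cv2.undistortPoints(np.array(px,float).reshape(-1,1,2),K(m),np.array(m["distortion"],float)).reshape(-1,2)
    return np.c_[p,np.ones(len(p))]
def cloud(name,depth,s=None):
    m,Rw,o=cam(name,s); v,u=np.mgrid[:480,:640]
    r=rays(m,np.c_[u.ravel(),v.ravel()])*depth.reshape(-1,1)
    P=r@Rw.T+o; P[depth.ravel()==0]=np.nan
    return P.reshape(480,640,3)
def plane(name,px,z,s=None):
    m,Rw,o=cam(name,s); d=rays(m,px)@Rw.T
    return o+d*((z-o[2])/d[:,2:])
E
python3 - <<'E'
from h import *
s=readout.sense(); print(s, robot.pinch_z)
for n in("scene","top","wrist"):
    s=readout.sense(); p,d=eyes.snapshot(n); np.savez("%s0.npz"%n,p=p,d=d); cv2.imwrite("pics/%s0.png"%n,p[...,::-1])
    m,Rw,o=cam(n,s); print(n,m["fov_y"],m["distortion"],o.round(),Rw[:,2].round(2),(d>0).mean())
E
```

```text
pics
{'clock': 0.0, 'qpos': array([-1.41619146,  0.4118979 , -0.01271121,  1.5970259 ,  0.00560038,
        1.13430816, -0.08223269]), 'qvel': array([ 0.00053486, -0.00087935, -0.00102623,  0.00144339,  0.00083697,
       -0.0004576 ,  0.00035534]), 'joint_torque': array([-7.59390550e-04, -5.87954307e+01,  6.41871840e-01, -2.91072822e+01,
       -5.36489964e-02,  1.83603808e-02,  1.46252314e-04]), 'ee_pos': array([138.03441074, 609.05116285, 221.81776591]), 'tool_rot': array([ 1.11176453e-01,  9.93800359e-01, -8.01204550e-04, -3.20433992e-05]), 'force': array([ 0.4631975 ,  0.71059472, -0.28608291]), 'ft_torque': array([0.03121927, 0.00172469, 0.03016613]), 'finger_force': 0.0, 'grip_width': 87.93706434529912} -18.700000000000003
scene 45.94300702079285 [-0.14410367  0.          0.          0.          0.        ] [ 667. -959.  967.] [-0.15  0.69 -0.71] 0.9958170572916667
top 51.015603056983664 [-0.09219503  0.          0.          0.          0.        ] [ 287. -101. 1465.] [ 0.13 -0.   -0.99] 0.9962760416666666
wrist 58.85651575261159 [-0.08038643  0.          0.          0.          0.        ] [ 72. 623. 384.] [ 0.24 -0.06 -0.97] 0.995947265625
```

View pics/scene0.png

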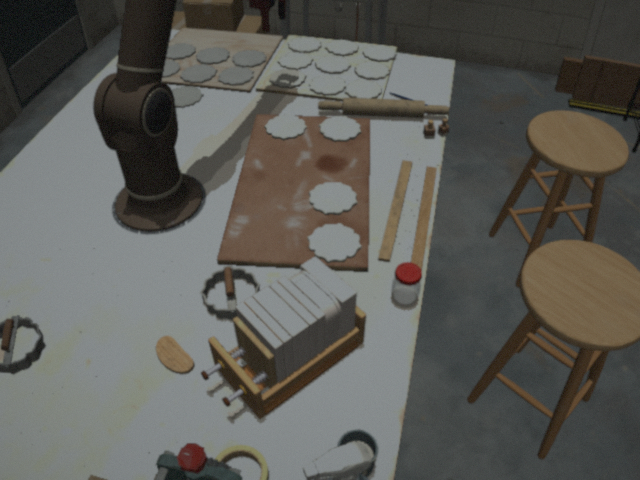

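View pics/top0.png

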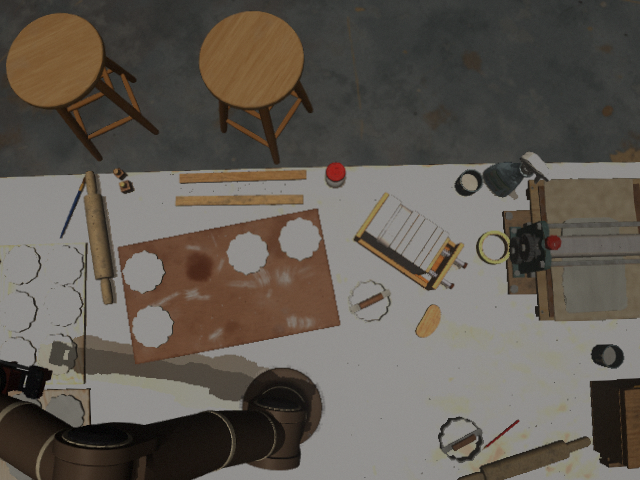

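The scene view shows the rack with the row at about (300,325), the jar at (407,285) and the battens at about (395,210) and (422,215). In the top view the row is at (408,235), the battens at y=177 and y=200, the jar at (335,175) and the cutter at (370,300).

```bash
python3 - <<'E'
from h import *
a=np.load("top0.npz"); p,d=a["p"],a["d"]; P=cloud("top",d)
b=np.load("scene0.npz"); ps,ds=b["p"],b["d"]; S=cloud("scene",ds)
# mould tops
roi=np.zeros((480,640),bool); roi[180:300,340:480]=1
M=roi&(P[...,2]>150)&(P[...,2]<175); q=P[M]; print("tops",len(q),np.median(q[:,2]), cv2.minAreaRect(q[:,:2].astype(np.float32)))
roi=np.zeros((480,640),bool); roi[240:400,200:370]=1
Ms=roi&(S[...,2]>150)&(S[...,2]<175); q2=S[Ms]; print("scene tops",len(q2),np.median(q2[:,2]), cv2.minAreaRect(q2[:,:2].astype(np.float32)))
hsv=cv2.cvtColor(p,cv2.COLOR_RGB2HSV)
for nm,(y0,y1,x0,x1) in dict(far=(168,188,165,315),near=(191,209,165,315)).items():
    m=np.zeros((480,640),np.uint8); m[y0:y1,x0:x1]=(hsv[y0:y1,x0:x1,1]>80)
    r=cv2.minAreaRect(np.argwhere(m)[:,::-1].astype(np.float32)); bp=cv2.boxPoints(r); W=plane("top",bp,9.5)
    print(nm,W[:,:2].round(1).tolist(),W.mean(0).round(1), cv2.minAreaRect(W[:,:2].astype(np.float32)))
m=(hsv[...,1]>150)&((hsv[...,0]<8)|(hsv[...,0]>172)); m[:, :315]=0; m[:,355:]=0; m[200:]=0
c=np.argwhere(m)[:,::-1].mean(0); print("jar",plane("top",[c],86), c)
for (u,v) in [(370,300)]: print("cutter",plane("top",[(u,v)],65))
crop=cv2.resize(ps[240:420,190:380],None,fx=4,fy=3.3,interpolation=cv2.INTER_CUBIC)
crop=cv2.resize(ps[245:395,200:375],None,fx=4,fy=4,interpolation=cv2.INTER_CUBIC)
cv2.imwrite("pics/c1.png",cv2.convertScaleAbs(crop[...,::-1],alpha=1.5))
E
```

```text
tops 3141 161.91580913976713 ((470.0401611328125, -347.1412048339844), (190.9519805908203, 119.04232025146484), 53.91499328613281)
scene tops 5707 162.03412697337842 ((472.75250244140625, -348.24993896484375), (193.62216186523438, 123.25323486328125), 54.13991928100586)
far [[695.5, 315.2], [695.7, -80.9], [658.5, -81.2], [658.0, 313.4]] [676.9 116.6   9.5] ((676.9747924804688, 117.0140151977539), (37.43653869628906, 396.29083251953125), 0.06798116862773895)
near [[617.1, 304.9], [611.3, -70.5], [583.6, -70.2], [589.2, 304.2]] [600.3 117.1   9.5] ((600.3534545898438, 117.35298919677734), (375.6166076660156, 27.95270347595215), 89.14111328125)
jar [[ 658.24482161 -167.4395194    86.        ]] [335.32155477 171.46996466]
cutter [[ 296.33728718 -253.50276628   65.        ]]
```

View pics/c1.png

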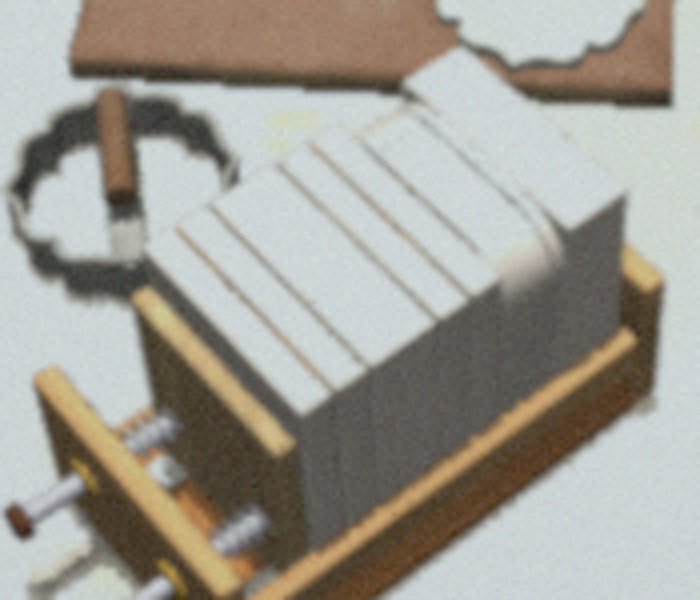

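The crop shows the rounded shoulder at about (525,270), with the matching front notch at about (385,125). So the arch mould is second from the +y end. I'll check that with depth, and swing toward the rack.

```bash
cat >> h.py <<'E'
th=np.radians(53.95-90); RX=np.array([np.cos(th),np.sin(th),0]); RY=np.array([-np.sin(th),np.cos(th),0]); RZ=np.array([0,0,1.])
RR=np.c_[RX,RY,RZ]
O=np.array([471.4,-347.7,0])   # row centre
def torack(P): return (P-O)@RR
def toworld(p): return O+RR@np.array(p,float)
def go(pos,rot,s=None,base=None):
    "units of shift/turn from present pose to target"
    s=s or readout.sense()
    p0,R0=base if base else (np.array(s["ee_pos"]),R.from_quat(s["tool_rot"]))
    sh=R0.inv().apply(np.array(pos)-p0)/300; tr=(R0.inv()*rot).as_rotvec()/(np.pi/4)
    print("rows->",np.r_[sh,tr].round(3).tolist())
def tool(x,y,z): return R.from_matrix(np.c_[x,y,z])
E
python3 - <<'E'
from h import *
for n in("top","scene"):
    a=np.load(n+"0.npz"); Q=torack(cloud(n,a["d"])); x,y,z=Q[...,0],Q[...,1],Q[...,2]
    for lo,hi in((-56,-50),(50,56),(-30,30)):
        out=[]
        for yb in range(-100,104,6):
            m=(x>lo)&(x<hi)&(y>yb-3)&(y<yb+3)&(z>130)&(z<175); out.append((yb,round(float(np.median(z[m])),1)) if m.sum()>1 else (yb,None))
        print(n,lo,out)
E
```

```text
top -56 [(-100, 136.4), (-94, 161.9), (-88, 162.6), (-82, 162.5), (-76, 161.2), (-70, 162.2), (-64, 164.3), (-58, 160.2), (-52, 162.5), (-46, 162.3), (-40, 160.3), (-34, 163.0), (-28, 162.2), (-22, 160.2), (-16, 160.7), (-10, 162.6), (-4, 163.8), (2, 162.9), (8, 164.6), (14, 163.5), (20, 158.9), (26, 153.0), (32, 149.2), (38, 151.4), (44, 156.7), (50, 152.7), (56, 153.8), (62, 161.1), (68, 163.1), (74, 163.6), (80, 162.2), (86, 161.3), (92, 163.0), (98, None)]
top 50 [(-100, 140.3), (-94, 160.8), (-88, 161.5), (-82, 161.1), (-76, 158.8), (-70, 164.3), (-64, 162.8), (-58, 161.9), (-52, 163.2), (-46, 161.7), (-40, 162.2), (-34, 160.3), (-28, 165.6), (-22, 162.0), (-16, 161.4), (-10, 161.8), (-4, 164.6), (2, 162.2), (8, 161.3), (14, 162.7), (20, 156.0), (26, 149.3), (32, 150.3), (38, 149.0), (44, 146.4), (50, 146.5), (56, 149.1), (62, 163.3), (68, 158.9), (74, 163.8), (80, 164.2), (86, 162.3), (92, 161.7), (98, None)]
top -30 [(-100, 138.5), (-94, 160.8), (-88, 162.7), (-82, 163.0), (-76, 160.4), (-70, 162.7), (-64, 162.6), (-58, 161.5), (-52, 161.3), (-46, 162.5), (-40, 163.4), (-34, 1
[... 987 characters left out ...]
5), (-4, 163.1), (2, 162.1), (8, 163.2), (14, 162.4), (20, None), (26, 154.2), (32, 152.1), (38, 152.5), (44, 153.5), (50, 152.5), (56, 155.1), (62, 161.7), (68, 162.0), (74, 163.3), (80, 161.6), (86, 163.7), (92, 162.3), (98, None)]
scene -30 [(-100, 137.6), (-94, 153.3), (-88, 162.3), (-82, 162.1), (-76, 160.9), (-70, 161.9), (-64, 162.2), (-58, 161.3), (-52, 162.4), (-46, 162.2), (-40, 162.2), (-34, 162.3), (-28, 162.8), (-22, 162.1), (-16, 161.7), (-10, 162.4), (-4, 162.5), (2, 161.4), (8, 162.4), (14, 162.8), (20, 162.1), (26, 163.0), (32, 162.7), (38, 162.3), (44, 162.9), (50, 162.7), (56, 162.5), (62, 162.7), (68, 162.8), (74, 162.8), (80, 162.6), (86, 162.7), (92, 162.5), (98, None)]
```

step_arm([
  [[-0.12,-0.03,-0.04,0,0,0.08],[-0.25,-0.06,-0.08,0,0,0.16],[-0.37,-0.09,-0.12,0,0,0.24],[-0.5,-0.12,-0.16,0,0,0.31],[-0.62,-0.16,-0.2,0,0,0.39],[-0.74,-0.19,-0.24,0,0,0.47],[-0.87,-0.22,-0.28,0,0,0.55],[-0.99,-0.25,-0.3,0,0,0.63]],
], grip=-1)

```text
clock: 0.82
ee_pos: [413.2, 469.7, 314.2]
tool_rot: [0.353, 0.936, 0.001, 0.0]
force: [-0.1, 0.2, -0.9]
grip_width: 38.3
finger_force: 0.0
```

step_arm([
  [[-0.12,-0.03,0,0,0,0.08],[-0.25,-0.06,0,0,0,0.16],[-0.37,-0.09,0,0,0,0.24],[-0.5,-0.12,0,0,0,0.31],[-0.62,-0.16,0,0,0,0.39],[-0.74,-0.19,0,0,0,0.47],[-0.87,-0.22,0,0,0,0.55],[-0.99,-0.25,0,0,0,0.63]],
])

```text
clock: 1.48
ee_pos: [586.5, 216.9, 312.6]
tool_rot: [0.571, 0.821, -0.0, 0.0]
force: [0.1, -0.2, 0.5]
grip_width: 0.8
finger_force: 0.0
```

step_arm([
  [[-0.12,-0.03,0,0,0,0.08],[-0.25,-0.06,0,0,0,0.16],[-0.37,-0.09,0,0,0,0.24],[-0.5,-0.12,0,0,0,0.31],[-0.62,-0.16,0,0,0,0.39],[-0.74,-0.19,0,0,0,0.47],[-0.87,-0.22,0,0,0,0.55],[-0.99,-0.25,0,0,0,0.63]],
])

```text
clock: 2.15
ee_pos: [619.4, -87.6, 312.6]
tool_rot: [0.755, 0.656, -0.0, -0.0]
force: [1.2, 0.7, -0.0]
grip_width: 0.1
finger_force: 0.0
```

```bash
python3 - <<'E'
from h import *
s=readout.sense(); print(s["ee_pos"],s["tool_rot"],s["qpos"].round(2))
T=tool(-RY,RX,-RZ)
print(T.as_matrix().round(2),np.linalg.det(T.as_matrix())); R0=R.from_quat(s["tool_rot"]); print(R0.as_matrix().round(2))
go(toworld([92,39,300]),T,s)
go(toworld([92,39,125]),T,base=(toworld([92,39,300]),T))
E
```

```text
[619.35382835 -87.59697988 312.59845284] [ 7.54713956e-01  6.56053995e-01 -1.87269892e-05 -1.10307161e-05] [-0.36  0.39  0.6   1.5  -0.22  1.32  0.12]Traceback (most recent call last):
  File "<stdin>", line 3, in <module>
  File "h.py", line 36, in tool
    def tool(x,y,z): return R.from_matrix(np.c_[x,y,z])
                            ~~~~~~~~~~~~~^^^^^^^^^^^^^^
  File "scipy/spatial/transform/_rotation.pyx", line 1143, in scipy.spatial.transform._rotation.Rotation.from_matrix
ValueError: Non-positive determinant (left-handed or null coordinate frame) in rotation matrix 0: [[-0.58849103  0.80850375 -0.        ]
 [-0.80850375 -0.58849103 -0.        ]
 [-0.          0.         -1.        ]].
```

```bash
python3 - <<'E'
from h import *
s=readout.sense(); T=tool(RY,RX,-RZ)
go(toworld([92,39,300]),T,s)
p,d=eyes.snapshot("wrist"); cv2.imwrite("pics/w1.png",p[...,::-1]); np.savez("w1.npz",p=p,d=d)
hsv=cv2.cvtColor(p,cv2.COLOR_RGB2HSV); print(hsv[::80,::80,1])
E
```

```text
rows-> [-0.957, -0.036, 0.042, -0.0, 0.0, 0.623]
[[102  89 102   6   6  14  81 108]
 [101   6   6   4   6  15  14 100]
 [ 89  28   9 108  15   9  16  15]
 [ 65  97  44  53  43  20   6  20]
 [  6  11   5  51 140  45   6  21]
 [ 95  88  48  46 173  46  24  20]]
```

View pics/w1.png

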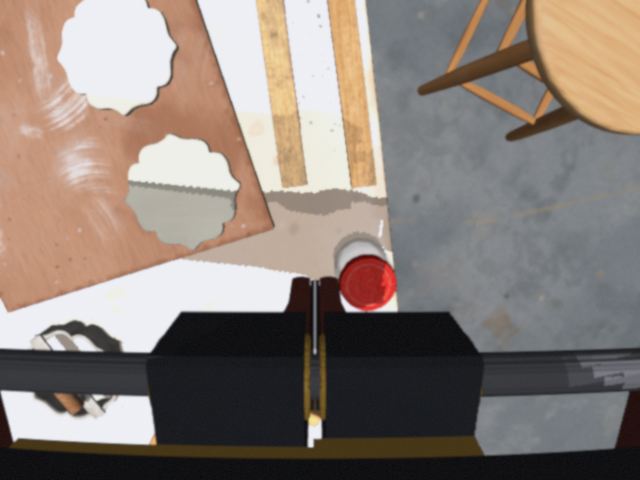

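The wrist view shows the batten ends, near at about (293,185) and far at about (365,185), and the jar cap at (367,282).

step_arm([
  [[-0.12,0,0,0,0,0.08],[-0.24,-0.01,0,0,0,0.16],[-0.36,-0.01,0.01,0,0,0.23],[-0.48,-0.02,0.02,0,0,0.31],[-0.6,-0.02,0.03,0,0,0.39],[-0.72,-0.03,0.03,0,0,0.47],[-0.84,-0.03,0.04,0,0,0.55],[-0.957,-0.036,0.042,0,0,0.623]],
])

```text
clock: 2.87
ee_pos: [569.5, -369.6, 299.3]
tool_rot: [0.891, 0.454, -0.0, -0.0]
force: [0.2, 0.3, -0.2]
grip_width: 0.1
finger_force: 0.0
```

```bash
python3 - <<'E'
from h import *
# battens from w1 with pose at capture
s0=dict(ee_pos=[619.354,-87.597,312.598],tool_rot=[.754714,.656054,-2e-5,-1e-5])
p=np.load("w1.npz")["p"]; hsv=cv2.cvtColor(p,cv2.COLOR_RGB2HSV)
for nm,x0,x1 in(("near",245,312),("far",322,380)):
    m=np.zeros((480,640),np.uint8); m[5:180,x0:x1]=((hsv[5:180,x0:x1,1]>70)&(hsv[5:180,x0:x1,0]<30))*255
    m=cv2.morphologyEx(m,cv2.MORPH_OPEN,np.ones((5,5))); L=[];Rr=[]
    for v in range(10,178,4):
        u=np.flatnonzero(m[v]); 
        if len(u): L.append((u[0],v)); Rr.append((u[-1]+1,v))
    for E in(L,Rr):
        W=plane("wrist",E,9.5,s0); k=np.polyfit(W[:,1],W[:,0],1); print(nm,k.round(4),"x@-50",np.polyval(k,-50).round(1),"x@100",np.polyval(k,100).round(1),"res",np.std(W[:,0]-np.polyval(k,W[:,1])).round(2), W[:,1].min().round(),W[:,1].max().round())
s=readout.sense(); T=tool(RY,RX,-RZ); print(s["ee_pos"],torack(s["ee_pos"]),s["qpos"].round(2))
go(toworld([92,39,125]),T,s)
p,d=eyes.snapshot("wrist"); cv2.imwrite("pics/w2.png",p[...,::-1]); np.savez("w2.npz",p=p,d=d,pos=s["ee_pos"],rot=s["tool_rot"])
Q=torack(cloud("wrist",d,s)); x,y,z=Q[...,0],Q[...,1],Q[...,2]
for lo,hi in((50,56),(57,59)):
  print([(yb,round(float(np.median(z[m])),1)) for yb in range(-100,104,5) if (m:=(x>lo)&(x<hi)&(abs(y-yb)<2.5)&(z>130)&(z<175)).sum()>1])
m=(z>158)&(z<166)&(x<100); print("x range",np.percentile(x[m],[.5,99.5]),"y",np.percentile(y[m],[.5,99.5]))
E
```

```text
near [1.523000e-01 5.788391e+02] x@-50 571.2 x@100 594.1 res 10.17 -54.0 108.0
near [1.210000e-02 6.134601e+02] x@-50 612.9 x@100 614.7 res 0.37 -64.0 104.0
far [-4.500000e-03  6.603865e+02] x@-50 660.6 x@100 659.9 res 0.29 -71.0 98.0
far [-3.500000e-03  6.871697e+02] x@-50 687.3 x@100 686.8 res 0.34 -74.0 94.0
[ 569.45987304 -369.56531095  299.32970682] [ 92.14931412  40.02916975 299.32970682] [ 0.05  0.53  0.74  1.38 -0.36  1.37  0.16]
rows-> [-0.003, -0.0, 0.581, -0.001, -0.0, 0.001]
[(-25, 162.4), (-20, 161.8), (-15, 162.5), (-10, 162.4), (-5, 161.7), (0, 162.3), (5, 162.4), (10, 162.3), (15, 159.7), (20, 152.6), (25, 152.7), (30, 152.4), (35, 152.3), (40, 152.3), (45, 152.1), (50, 152.6), (55, 161.2), (60, 162.3), (65, 162.5), (70, 162.2), (75, 162.3), (80, 162.3), (85, 162.3), (90, 162.1), (95, 148.3)]
[(-25, 161.5), (-20, 161.5), (-15, 161.8), (-10, 162.1), (-5, 160.1), (0, 162.1), (5, 162.1), (10, 161.7), (15, 153.9), (20, 144.1), (25, 144.7), (30, 144.0), (35, 143.9), (40, 144.4), (45, 143.1), (50, 144.5), (55, 160.2), (60, 161.8), (65, 162.0), (70, 162.3), (75, 161.6), (80, 162.2), (85, 162.0), (90, 160.6), (95, 145.7)]
x range [-58.11663207  59.22251808] y [-56.91302376  91.70324735]
```

View pics/w2.png

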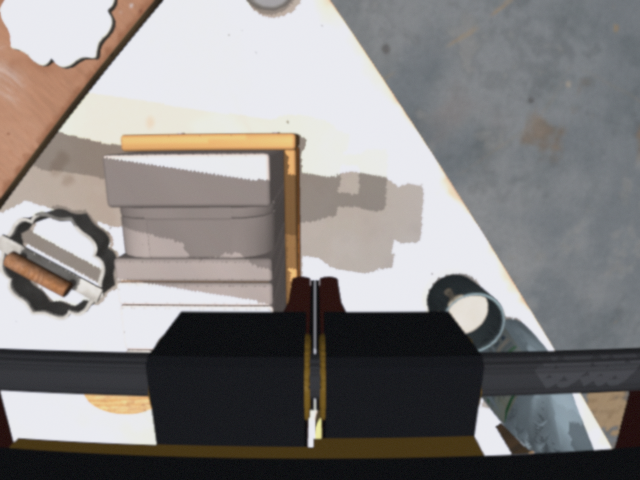

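The wrist view shows the arch mould's lower, rounded top at about (195,230), between mould a at (190,180) and the row below. Centre y is about 36 in my row frame. I'll descend behind it and push.

step_arm([
  [[-0.013,0,0.08,0,0,0],[-0.013,0,0.2,0,0,0],[-0.013,0,0.32,0,0,0],[-0.013,0,0.42,0,0,0],[-0.013,0,0.5,0,0,0],[-0.013,0,0.535,0,0,0],[-0.013,0,0.537,0,0,0],[-0.013,0,0.537,0,0,0]],
])

```text
clock: 3.58
ee_pos: [567.7, -371.6, 139.3]
tool_rot: [0.89, 0.455, -0.0, 0.0]
force: [-0.4, -0.1, 1.0]
grip_width: 0.6
finger_force: 0.0
```

step_arm([
  [[0,-0.02,0,0,0,0],[0,-0.04,0,0,0,0],[0,-0.055,0,0,0,0],[0,-0.067,0,0,0,0],[0,-0.079,0,0,0,0],[0,-0.09,0,0,0,0],[0,-0.1,0,0,0,0],[0,-0.107,0,0,0,0]],
])

```text
clock: 4.25
ee_pos: [545.7, -355.6, 141.8]
tool_rot: [0.89, 0.455, 0.003, 0.005]
force: [11.6, -8.6, 4.1]
grip_width: 0.1
finger_force: 7.2
```

```bash
python3 - <<'E'
from h import *
s=readout.sense(); print(torack(s["ee_pos"]),s["force"]@RR,s["tool_rot"])
p,d=eyes.snapshot("scene"); crop=cv2.resize(p[215:395,200:400],None,fx=3.3,fy=3.3,interpolation=cv2.INTER_CUBIC)
cv2.imwrite("pics/s1.png",cv2.convertScaleAbs(crop[...,::-1],alpha=1.4))
E
```

```text
[ 64.71670496  37.31973745 141.82178975] [14.43079698 -0.13225848  4.13681932] [0.89030994 0.45531471 0.00277737 0.00538556]
```

View pics/s1.png

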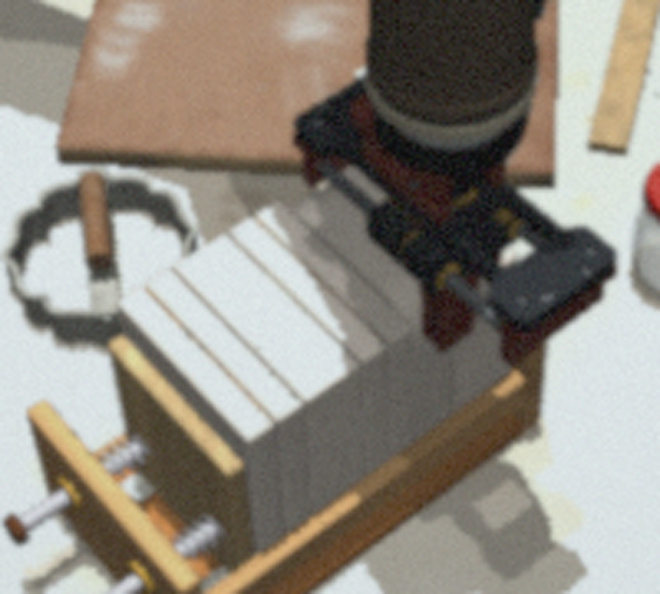

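The scene crop shows the fingers just behind the arch at about (445,320). There is contact at 14 N, and the neighbours haven't moved. I'll keep pushing.

step_arm([
  [[0,-0.016,0,0,0,0],[0,-0.032,0,0,0,0],[0,-0.048,0,0,0,0],[0,-0.064,0,0,0,0],[0,-0.08,0,0,0,0],[0,-0.096,0,0,0,0],[0,-0.11,0,0,0,0],[0,-0.12,0,0,0,0]],
])

```text
clock: 4.97
ee_pos: [532.2, -345.8, 154.6]
tool_rot: [0.89, 0.455, 0.013, 0.024]
force: [36.8, -24.1, 46.9]
grip_width: 0.4
finger_force: 30.0
```

```bash
python3 - <<'E'
from h import *
s=readout.sense(); print(torack(s["ee_pos"]),s["force"]@RR,s["tool_rot"])
for n in("scene","top","wrist"):
    p,d=eyes.snapshot(n); Q=torack(cloud(n,d,s)); np.savez("tilt_%s.npz"%n,p=p,d=d)
    x,y,z=Q[...,0],Q[...,1],Q[...,2]
    m=(abs(y-36)<12)&(x<-10)&(x>-150)&(z>90)&(z<200)
    print(n,m.sum(),[(xb,round(float(np.median(z[k])),1)) for xb in range(-140,0,8) if (k:=m&(abs(x-xb)<4)).sum()>2])
E
```

```text
[ 48.01196669  37.28725439 154.58366357] [43.97848146  2.15547771 46.85920885] [0.88989424 0.45534402 0.01331588 0.02393238]
scene 228 [(-68, 158.1), (-60, 162.2), (-52, 164.9), (-44, 166.2), (-36, 167.2), (-28, 168.5), (-20, 169.7), (-12, 169.9)]
top 0 []
wrist 7585 [(-68, 157.9), (-60, 162.1), (-52, 164.4), (-44, 165.7), (-36, 166.9), (-28, 168.0), (-20, 169.2), (-12, 170.1)]
```

Forces are high because the contact point wants to rise with the tipping mould. I'll unload and then follow the arc, forward and up.

step_arm([
  [[0,0.047,-0.067,0,0,0],[0,0.037,-0.077,0,0,0],[0,0.017,-0.09,0,0,0],[0,0,-0.103,0,0,0],[0,-0.01,-0.11,0,0,0],[0,-0.027,-0.117,0,0,0],[0,-0.043,-0.123,0,0,0],[0,-0.06,-0.13,0,0,0]],
])

```text
clock: 5.78
ee_pos: [501.6, -323.7, 181.0]
tool_rot: [0.89, 0.455, 0.003, 0.005]
force: [8.5, -5.2, 12.3]
grip_width: 0.4
finger_force: 7.8
```

```bash
cat > look.py <<'E'
from h import *
s=readout.sense(); print(torack(s["ee_pos"]).round(1),(s["force"]@RR).round(1),s["tool_rot"].round(3),s["grip_width"],s["clock"])
for n in("scene","wrist"):
    p,d=eyes.snapshot(n); Q=torack(cloud(n,d,s)); np.savez("tilt_%s.npz"%n,p=p,d=d)
    x,y,z=Q[...,0],Q[...,1],Q[...,2]
    m=(abs(y-36)<12)&(x<20)&(x>-170)&(z>90)&(z<200)
    print(n,m.sum(),[(xb,round(float(np.median(z[k])),1)) for xb in range(-164,20,8) if (k:=m&(abs(x-xb)<4)).sum()>2])
    k=m&(x<-10)
    for yy in(-40,0,75): 
        k=(abs(y-yy)<10)&(z>150)&(z<175); print("neigh",yy,x[k].min().round(1) if k.sum()>9 else None,np.median(z[k]).round(1) if k.any() else None)
E
python3 look.py
```

```text
[ 10.3  37.2 181. ] [ 9.9  0.8 12.3] [0.89  0.455 0.003 0.005] 0.37674634464589146 5.7833
scene 523 [(-92, 157.1), (-84, 161.8), (-76, 164.7), (-68, 166.9), (-60, 170.8), (-52, 173.0), (-44, 176.1), (-36, 178.9), (-28, 181.8), (-20, 184.2), (-12, 185.1), (-4, 185.3), (4, 186.0), (12, 171.5)]
neigh -40 -548.5 162.4
neigh 0 -521.9 162.2
neigh 75 -555.5 162.2
wrist 9386 [(-100, 149.1), (-92, 156.0), (-84, 161.2), (-76, 164.3), (-68, 167.0), (-60, 170.0), (-52, 172.8), (-44, 175.6), (-36, 178.6), (-28, 181.4), (-20, 183.9), (-12, 185.2), (-4, 184.3), (4, 189.6), (12, 182.8)]
neigh -40 7.1 162.3
neigh 0 10.0 162.1
neigh 75 -59.1 162.0
```

step_arm([
  [[0,-0.012,-0.006,0,0,0],[0,-0.025,-0.011,0,0,0],[0,-0.037,-0.016,0,0,0],[0,-0.05,-0.02,0,0,0],[0,-0.062,-0.024,0,0,0],[0,-0.075,-0.028,0,0,0],[0,-0.085,-0.03,0,0,0],[0,-0.09,-0.03,0,0,0]],
])

```text
clock: 6.55
ee_pos: [478.3, -306.8, 189.0]
tool_rot: [0.89, 0.455, 0.002, 0.003]
force: [6.9, -3.9, 10.7]
grip_width: 0.5
finger_force: 6.5
```

```bash
python3 look.py
```

```text
[-18.5  37.1 189. ] [ 7.9  0.9 10.7] [0.89  0.455 0.002 0.003] 0.46754261966922095 6.55
scene 630 [(-108, 155.0), (-100, 159.1), (-92, 163.4), (-84, 168.6), (-76, 172.9), (-68, 177.6), (-60, 182.6), (-52, 186.4), (-44, 190.3), (-36, 190.5), (-28, 190.9), (-20, 186.8), (-12, 180.3), (-4, 165.8), (4, 152.4), (12, 138.4)]
neigh -40 -548.5 162.4
neigh 0 -521.1 162.1
neigh 75 -558.3 162.4
wrist 9785 [(-116, 149.0), (-108, 154.5), (-100, 159.5), (-92, 163.9), (-84, 168.6), (-76, 173.1), (-68, 177.6), (-60, 182.2), (-52, 186.7), (-44, 190.1), (-36, 191.1), (-28, 190.6), (-20, 186.6), (-12, 179.8), (-4, 163.6), (4, 150.2), (12, 136.2)]
neigh -40 -21.3 162.6
neigh 0 -18.8 162.3
neigh 75 -60.2 162.4
```

Tilt is 0.52 rad and the neighbours are still at their height. I'll withdraw back and up.

step_arm([
  [[0,0.05,-0.02,0,0,0],[0,0.1,-0.06,0,0,0],[0,0.1,-0.14,0,0,0],[0,0.1,-0.25,0,0,0],[0,0.1,-0.36,0,0,0.1],[0,0.05,-0.45,0,0,0.3],[0,0,-0.5,0,0,0.5],[0,0,-0.5,0,0,0.6]],
])

```text
clock: 7.32
ee_pos: [474.1, -305.5, 339.6]
tool_rot: [0.971, 0.24, 0.002, 0.0]
force: [0.8, -0.3, -1.1]
grip_width: 0.1
finger_force: 0.0
```

```bash
python3 look.py; cat >> h.py <<'E'
def pose(t,c,w,back=0,y=36.):
    u=np.array([np.cos(t),0,np.sin(t)]); wd=np.array([-np.sin(t),0,np.cos(t)])
    C=np.array([-61.5+10*np.tan(t),y,12]); p=C+c*u+(w+back)*wd
    return toworld(p), tool(RR@u, -RY, -RR@wd), p
E
python3 - <<'E'
from h import *
s=readout.sense(); print(s["qpos"].round(2))
P,T,p=pose(.52,42,114,100); print(p); go(P,T,s)
E
```

```text
[-22.7  35.7 339.6] [ 0.8  0.2 -1.1] [0.971 0.24  0.002 0.   ] 0.06437343670115597 7.3167
scene 716 [(-108, 154.7), (-100, 160.0), (-92, 163.3), (-84, 168.2), (-76, 173.0), (-68, 177.6), (-60, 182.7), (-52, 186.5), (-44, 190.0), (-36, 191.8), (-28, 190.4), (-20, 186.8), (-12, 179.0), (-4, 165.6), (4, 151.4), (12, 138.5)]
neigh -40 -547.4 162.4
neigh 0 -521.8 162.0
neigh 75 -553.3 162.8
wrist 4668 [(-116, 150.2), (-108, 156.2), (-100, 161.0), (-92, 165.8), (-84, 170.3), (-76, 174.9), (-68, 179.3), (-60, 184.1), (-52, 188.5), (-44, 191.9), (-36, 192.9), (-28, 191.7), (-20, 187.6), (-12, 179.2), (-4, 165.2), (4, 151.4), (12, 137.8)]
neigh -40 -58.7 164.2
neigh 0 -59.7 163.9
neigh 75 -60.5 164.0
[-0.22  0.3   0.92  1.62 -0.24  1.34 -0.34]
[-125.65832565   36.          218.58227024]
rows-> [-0.154, -0.308, 0.394, -0.372, 0.59, 1.391]
```

step_arm([
  [[-0.02,-0.05,0,0,0,0.14],[-0.04,-0.1,0,0,0,0.28],[-0.06,-0.15,0,0,0,0.42],[-0.08,-0.2,0,0,0,0.56],[-0.1,-0.25,0,0,0,0.7],[-0.12,-0.28,0,0,0,0.84],[-0.14,-0.3,0,0,0,0.95],[-0.15,-0.31,0,0,0,1.0]],
], grip=0.5)

```text
clock: 8.08
ee_pos: [390.9, -243.6, 335.8]
tool_rot: [0.989, -0.146, -0.001, -0.0]
force: [-0.7, -0.4, 1.2]
grip_width: 50.2
finger_force: 0.0
```

```bash
python3 - <<'E'
from h import *
s=readout.sense(); print(s["qpos"].round(2),torack(s["ee_pos"]),s["grip_width"])
P,T,p=pose(.52,42,114,100); go(P,T,s)
E
```

```text
[-0.57 -0.    1.06  1.85  0.    1.3  -1.38] [-126.32788446   36.75588355  335.78556152] 50.17357790842665
rows-> [0.002, 0.003, 0.391, -0.112, 0.659, 0.418]
```

step_arm([
  [[0,0,0.05,-0.014,0.08,0.05],[0,0,0.1,-0.03,0.165,0.1],[0,0,0.15,-0.042,0.25,0.155],[0,0,0.2,-0.056,0.33,0.21],[0,0,0.25,-0.07,0.41,0.26],[0,0,0.3,-0.084,0.5,0.31],[0.002,0.003,0.35,-0.1,0.58,0.37],[0.002,0.003,0.39,-0.112,0.66,0.418]],
])

```text
clock: 8.75
ee_pos: [391.5, -244.2, 218.2]
tool_rot: [0.919, -0.297, 0.246, 0.08]
force: [0.5, -2.4, 0.4]
grip_width: 65.5
finger_force: 0.0
```

```bash
python3 - <<'E'
from h import *
s=readout.sense(); print(s["qpos"].round(2),torack(s["ee_pos"]),s["grip_width"],s["force"])
P,T,p=pose(.52,42,114,100); go(P,T,s); P,T,p=pose(.52,42,114,0); go(P,T,s)
n="wrist"; pp,d=eyes.snapshot(n); cv2.imwrite("pics/w3.png",pp[...,::-1]); Q=torack(cloud(n,d,s)); x,y,z=Q[...,0],Q[...,1],Q[...,2]
for xb in (-100,-90,-80):
  m=(abs(x-xb)<4)&(z>150)&(z<185); print(xb,np.percentile(y[m],[1,5,50,95,99]).round(1),np.median(z[m]))
E
```

```text
[-0.28 -0.22  0.54  2.42  0.63  0.49 -2.41] [-125.47189582   36.65113761  218.21412066] 65.54856774358925 [ 0.46378486 -2.35128606  0.4318307 ]
rows-> [0.0, 0.002, -0.001, -0.002, -0.005, 0.004]
rows-> [-0.001, 0.003, 0.332, -0.002, -0.005, 0.004]
-100 [16.9 18.5 35.3 52.6 54.3] 159.29259108686963
-90 [16.6 18.3 35.4 52.5 54.1] 165.02525224689333
-80 [16.8 18.5 35.4 52.3 53.9] 170.83248085761096
```

View pics/w3.png

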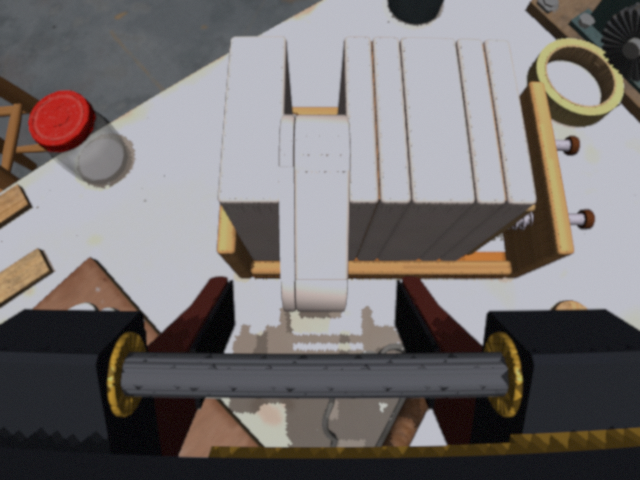

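The wrist view shows the tipped mould at (317,215), centred between the open fingers at (215,…) and (415,…), in front of the row. I'll advance and then close.

step_arm([
  [[0,0.003,0.06,0,0,0],[0,0.003,0.12,0,0,0],[0,0.003,0.18,0,0,0],[0,0.003,0.24,0,0,0],[0,0.003,0.29,0,0,0],[0,0.003,0.32,0,0,0],[0,0.003,0.332,0,0,0],[0,0.003,0.332,0,0,0]],
])

```text
clock: 9.47
ee_pos: [432.2, -275.6, 132.3]
tool_rot: [0.92, -0.296, 0.244, 0.081]
force: [-0.1, 0.7, -0.2]
grip_width: 66.0
finger_force: 0.0
```

step_arm([
  [[0,0,0,0,0,0],[0,0,0,0,0,0],[0,0,0,0,0,0],[0,0,0,0,0,0],[0,0,0,0,0,0],[0,0,0,0,0,0],[0,0,0,0,0,0],[0,0,0,0,0,0]],
], grip=-1)

```text
clock: 10.13
ee_pos: [433.5, -274.3, 134.0]
tool_rot: [0.919, -0.298, 0.247, 0.08]
force: [1.7, 4.8, -0.8]
grip_width: 37.9
finger_force: 30.0
```

```bash
python3 - <<'E'
from h import *
s=readout.sense(); print(s["qpos"].round(2),torack(s["ee_pos"]),s["grip_width"],s["force"]@RR,s["finger_force"],pose(.52,42,114)[2])
R0=R.from_quat(s["tool_rot"]); print(R0.inv().apply([0,0,1]),"up in tool",R0.inv().apply(RX),"RX in tool")
E
```

```text
[ 0.1   0.12  0.31  2.41  0.65  0.13 -2.42] [-73.83057353  36.99181463 134.00890135] 37.89258239814664 [-1.39786553  4.87237739 -0.76845968] 30.00327341258526 [-75.97031187  36.         131.80035227]
[ 5.00541724e-01 -4.93635472e-04 -8.65712272e-01] up in tool [0.86570928 0.00297637 0.5005383 ] RX in tool
```

step_arm([
  [[0.012,0,-0.02,0,0,0],[0.025,0,-0.043,0,0,0],[0.04,0,-0.069,0,0,0],[0.055,0,-0.095,0,0,0],[0.07,0,-0.121,0,0,0],[0.09,0,-0.156,0,0,0],[0.11,0,-0.19,0,0,0],[0.125,0,-0.217,0,0,0]],
])

```text
clock: 10.8
ee_pos: [431.4, -273.2, 207.4]
tool_rot: [0.919, -0.298, 0.244, 0.079]
force: [4.7, 3.1, -10.7]
grip_width: 38.0
finger_force: 30.0
```

```bash
python3 - <<'E'
from h import *
s=readout.sense(); print(s["qpos"].round(2),torack(s["ee_pos"]),s["grip_width"],s["force"]@RR,s["ft_torque"],s["finger_force"],s["tool_rot"])
n="scene"; p,d=eyes.snapshot(n); crop=cv2.resize(p[150:395,160:400],None,fx=2.4,fy=2.4,interpolation=cv2.INTER_CUBIC)
cv2.imwrite("pics/s2.png",cv2.convertScaleAbs(crop[...,::-1],alpha=1.4))
E
```

```text
[ 0.2  -0.03  0.18  2.32  0.36  0.37 -2.11] [-76.16709346  36.67963586 207.44981661] 38.049294143726556 [  1.95097122   5.25568134 -10.74633264] [2.21752468 0.66900032 0.80949623] 30.002723336219788 [ 0.91947778 -0.29795276  0.2439498   0.07920398]
```

View pics/s2.png

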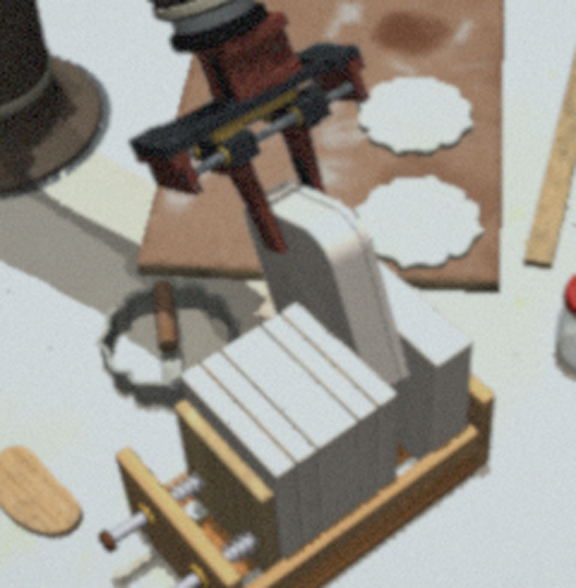

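The scene crop shows the mould gripped and sliding up out of its slot, with the four others standing and no cutter contact. I'll lift the rest of the way.

step_arm([
  [[0.03,0,-0.052,0,0,0],[0.06,0,-0.104,0,0,0],[0.09,0,-0.156,0,0,0],[0.12,0,-0.208,0,0,0],[0.15,0,-0.26,0,0,0],[0.18,0,-0.312,0,0,0],[0.2,0,-0.346,0,-0.05,0],[0.21,0,-0.36,0,-0.1,0]],
])

```text
clock: 11.52
ee_pos: [431.8, -274.9, 334.3]
tool_rot: [0.928, -0.301, 0.208, 0.067]
force: [-0.4, -1.0, -5.6]
grip_width: 37.6
finger_force: 30.0
```

```bash
python3 - <<'E'
from h import *
s=readout.sense(); print(s["qpos"].round(2),torack(s["ee_pos"]),s["grip_width"],s["force"]@RR,s["tool_rot"])
T=tool([1,0,0],[0,-1,0],[0,0,-1]); Tu=tool(RX,-RY,-RZ)
p0=np.array(s["ee_pos"]); R0=R.from_quat(s["tool_rot"])
go(p0,Tu); mid=R.from_euler('z',25,degrees=True)*Tu
go([560,-140,330],mid); go([622,117,300],T,base=(np.array([560,-140,330]),mid))
E
```

```text
[ 0.16 -0.15  0.22  2.06  0.19  0.81 -1.92] [-74.90148181  35.53568134 334.33308224] 37.60063008228565 [ 0.25586927 -1.11211514 -5.60083278] [ 0.9279793  -0.3014603   0.20848064  0.06717094]
rows-> [0.0, 0.0, 0.0, -0.002, -0.562, 0.001]
rows-> [0.067, -0.615, 0.049, 0.121, -0.554, -0.545]
rows-> [0.039, -0.88, 0.1, 0.0, 0.0, -0.246]
```

step_arm([
  [[0.008,-0.07,0.005,0.015,-0.07,-0.07],[0.017,-0.15,0.01,0.03,-0.14,-0.14],[0.025,-0.23,0.015,0.045,-0.21,-0.2],[0.033,-0.31,0.02,0.06,-0.28,-0.27],[0.042,-0.39,0.025,0.076,-0.35,-0.34],[0.05,-0.47,0.03,0.09,-0.42,-0.41],[0.06,-0.55,0.04,0.106,-0.49,-0.48],[0.067,-0.615,0.049,0.121,-0.554,-0.545]],
])

```text
clock: 12.18
ee_pos: [561.8, -138.8, 328.1]
tool_rot: [0.996, -0.094, -0.001, 0.0]
force: [0.7, -0.2, -5.7]
grip_width: 38.1
finger_force: 30.0
```

step_arm([
  [[0.005,-0.1,0,0,0,-0.03],[0.01,-0.22,0,0,0,-0.06],[0.015,-0.34,0,0,0,-0.09],[0.02,-0.46,0,0,0,-0.12],[0.025,-0.58,0.02,0,0,-0.16],[0.03,-0.7,0.05,0,0,-0.2],[0.035,-0.8,0.08,0,0,-0.23],[0.039,-0.88,0.1,0,0,-0.246]],
])

```text
clock: 12.85
ee_pos: [622.6, 119.5, 296.2]
tool_rot: [1.0, 0.002, -0.001, 0.001]
force: [0.0, -0.0, -5.5]
grip_width: 38.0
finger_force: 30.0
```

```bash
python3 - <<'E'
from h import *
s=readout.sense(); print(s["qpos"].round(2),s["ee_pos"],s["grip_width"],s["force"],R.from_quat(s["tool_rot"]).as_matrix().round(3).tolist())
go([622,117,300],tool([1,0,0],[0,-1,0],[0,0,-1]))
for n in("scene","top","wrist"):
    p,d=eyes.snapshot(n); Q=cloud(n,d,s); np.savez("pl_%s.npz"%n,p=p,d=d); cv2.imwrite("pics/pl_%s.png"%n,p[...,::-1])
E
```

```text
[-0.27  0.38  0.01  1.47 -0.    1.3  -1.83] [622.57186629 119.4679827  296.23513377] 38.02353653028301 [ 3.09395614e-03 -4.06672043e-02 -5.48169877e+00] [[1.0, 0.005, -0.002], [0.005, -1.0, -0.002], [-0.002, 0.002, -1.0]]
rows-> [-0.002, 0.008, -0.013, 0.002, 0.003, 0.006]
```

View pics/pl_scene.png

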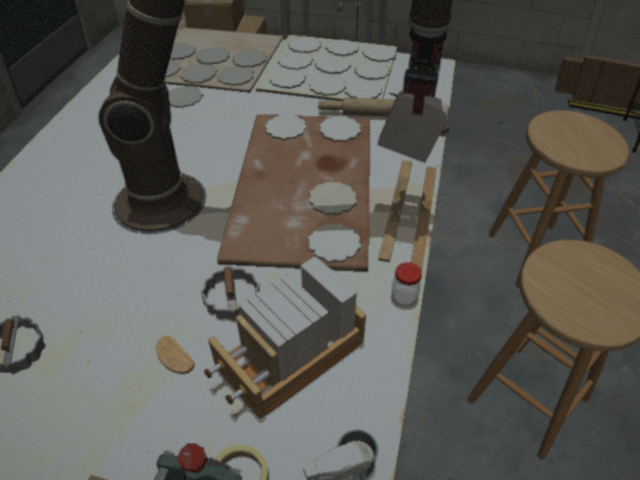

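View pics/pl_wrist.png

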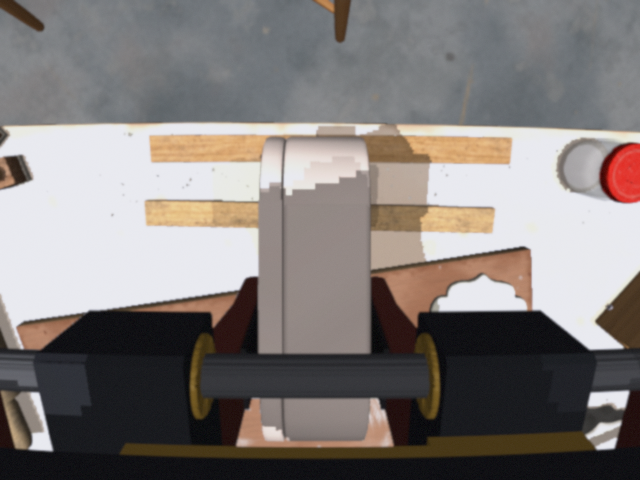

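The scene view shows the mould hanging above the battens at about (413,125), with the other four still in the rack. The wrist view shows it at (315,260), over battens at rows 150 and 215. Now I'll measure its tilt, its offset and the battens.

```bash
cat > m.py <<'E'
from h import *
import sys
def mould(Q,p0):
    # side face seen by scene camera (-y face)
    x,y,z=Q[...,0],Q[...,1],Q[...,2]
    m=(abs(y-(p0[1]-19))<7)&(z>p0[2]-150)&(z<p0[2]+60)&(abs(x-p0[0]-10)<110)
    m=cv2.morphologyEx(m.astype(np.uint8),cv2.MORPH_OPEN,np.ones((3,3)))>0
    q=Q[m]; h=cv2.convexHull(q[:,[0,2]].astype(np.float32))
    k=np.polyfit(q[:,0],q[:,1],1); kz=np.polyfit(q[:,2],q[:,1],1)
    print("side pts",len(q),"rect",cv2.minAreaRect(h),"yaw slope",k[0].round(4),"roll slope",kz[0].round(4),"y",q[:,1].mean().round(1))
    # bottom edge
    e=[]
    for xb in np.arange(q[:,0].min()+12,q[:,0].max()-12,6):
        a=q[abs(q[:,0]-xb)<3]; 
        if len(a)>3: e.append((xb,np.percentile(a[:,2],2)))
    e=np.array(e); kk=np.polyfit(e[:,0],e[:,1],1); print("bottom slope",kk[0].round(4),"z mid",np.polyval(kk,p0[0]+15).round(1))
    f=[]
    for zb in np.arange(q[:,2].min()+15,q[:,2].min()+115,6):
        a=q[abs(q[:,2]-zb)<3]
        if len(a)>3: f.append((zb,np.percentile(a[:,0],1),np.percentile(a[:,0],99)))
    f=np.array(f); print("front",np.polyfit(f[:,0],f[:,1],1).round(3),"back",np.polyfit(f[:,0],f[:,2],1).round(3),"mean",f[:,1].mean().round(1),f[:,2].mean().round(1))
E
python3 - <<'E'
from h import *; from m import mould
p0=np.array([622.6,119.5,296.2]); s=dict(ee_pos=p0,tool_rot=readout.sense()["tool_rot"])
mould(cloud("scene",np.load("pl_scene.npz")["d"]),p0)
a=np.load("pl_wrist.npz"); Q=cloud("wrist",a["d"],s); x,y,z=Q[...,0],Q[...,1],Q[...,2]
m=(abs(y-119.5)<12)&(z>300)&(z<350)&(x>600)
k=np.polyfit(x[m&(x<660)&(x>635)],z[m&(x<660)&(x>635)],1); print("top slope",k,[(xb,round(float(np.median(z[m&(abs(x-xb)<3)])),1)) for xb in range(605,700,8) if (m&(abs(x-xb)<3)).any()])
for zz in(315,325): 
  mm=(abs(z-zz)<30)&(abs(x-650)<15); print("y ext",np.percentile(y[mm],[1,50,99]))
hsv=cv2.cvtColor(a["p"],cv2.COLOR_RGB2HSV); b=((hsv[...,1]>60)&(hsv[...,0]<30))
for nm,v0,v1,cols in(("far",130,170,[*range(160,255,5),*range(435,505,5)]),("near",195,237,[*range(155,255,5),*range(435,490,5)])):
    U=[];L=[]
    for u in cols:
        r=np.flatnonzero(b[v0:v1,u]); 
        if len(r)>10: U.append((u,v0+r[0])); L.append((u,v0+r[-1]+1))
    ks=[]
    for E in(U,L):
        W=plane("wrist",E,9.5,s); kk=np.polyfit(W[:,1],W[:,0],1); r=W[:,0]-np.polyval(kk,W[:,1]); g=abs(r)<2; kk=np.polyfit(W[g,1],W[g,0],1); ks.append(kk)
        print(nm,kk.round(4),"x@120",np.polyval(kk,120).round(1),len(E),W[:,1].min().round(),W[:,1].max().round())
for nm,v0,v1 in(("far",130,170),("near",195,237)):
    c=np.flatnonzero(b[v0+12:v1-12].mean(0)>.5); W=plane("wrist",[(c[0],(v0+v1)/2),(c[-1],(v0+v1)/2)],9.5,s); print(nm,"ends",W.round(1).tolist())
E
```

```text
side pts 2887 rect ((618.7227172851562, 252.55181884765625), (153.27850341796875, 121.298095703125), 74.66463470458984) yaw slope 0.0032 roll slope 0.0039 y 100.9
bottom slope -0.0261 z mid 185.7
front [-3.90000e-02  5.65817e+02] back [2.52000e-01 6.14379e+02] mean 556.8 672.2
top slope [-2.73338905e-01  4.98949610e+02] [(605, 334.8), (621, 329.2), (629, 327.0), (637, 324.9), (645, 322.7), (653, 320.5), (661, 318.3), (669, 315.5), (677, 311.0), (685, 303.3)]
y ext [100.21878914 118.80463362 137.33760823]
y ext [100.21878914 118.80463362 137.33760823]
far [-2.000000e-04  6.861799e+02] x@120 686.2 33 -77.0 278.0
far [-9.000000e-04  6.589623e+02] x@120 658.9 33 -79.0 280.0
near [2.010000e-02 6.125113e+02] x@120 614.9 31 -67.0 289.0
near [1.900000e-02 5.851999e+02] x@120 587.5 31 -70.0 291.0
far ends [[671.4, 288.9, 9.5], [677.9, -237.3, 9.5]]
near ends [[601.0, 300.3, 9.5], [602.6, -77.3, 9.5]]
```

The mould has swung 0.27 rad in the grip. I'll turn the tool slowly to bring it upright, then remeasure.

step_arm([
  [[0.003,0,0,0,0.04,0],[0.006,0,0,0,0.08,0],[0.01,0,0,0,0.13,0],[0.013,0,0,0,0.18,0],[0.016,0,0,0,0.23,0],[0.02,0,0,0,0.28,0],[0.022,0,0,0,0.32,0],[0.022,0,0,0,0.34,0]],
])

```text
clock: 13.67
ee_pos: [629.2, 113.8, 298.2]
tool_rot: [0.991, -0.001, 0.134, 0.002]
force: [-0.3, -0.1, -5.4]
grip_width: 38.0
finger_force: 30.0
```

```bash
cat > m2.py <<'E'
from h import *; from m import mould
s=readout.sense(); p0=np.array(s["ee_pos"]); print(p0.round(1),s["qpos"].round(2),s["force"].round(1),R.from_quat(s["tool_rot"]).as_matrix().round(3).tolist())
p,d=eyes.snapshot("scene"); mould(cloud("scene",d),p0)
p,d=eyes.snapshot("wrist"); Q=cloud("wrist",d,s); np.savez("wl.npz",p=p,d=d); x,y,z=Q[...,0],Q[...,1],Q[...,2]
m=(abs(y-p0[1])<12)&(z>p0[2]+5)&(z<p0[2]+50)&(x>p0[0]-70)&(x<p0[0]+80)
print("top",[(xb,round(float(np.median(z[m&(abs(x-xb)<3)])),1)) for xb in range(560,710,6) if (m&(abs(x-xb)<3)).sum()>5])
mm=m&(abs(x-p0[0]-25)<10); yy=(z>p0[2]+5)&(z<p0[2]+50)&(abs(x-p0[0]-25)<10)&(abs(y-p0[1])<22); k=np.polyfit(x[mm],z[mm],1); print("slope",k[0].round(3),"y ext",np.percentile(y[yy],[1,50,99]).round(1), "roll",np.polyfit(y[mm],z[mm]-k[0]*x[mm],1)[0].round(3))
E
python3 m2.py
```

```text
[629.2 113.8 298.2] [-0.31  0.23  0.01  1.7   0.1   0.96 -1.92] [-0.3 -0.1 -5.4] [[0.964, -0.003, 0.265], [-0.001, -1.0, -0.004], [0.265, 0.004, -0.964]]
side pts 2929 rect ((636.8890380859375, 255.78262329101562), (120.8599853515625, 157.222412109375), 0.7308005690574646) yaw slope -0.0045 roll slope 0.0026 y 95.2
bottom slope 0.0292 z mid 184.5
front [1.00000e-02 5.76428e+02] back [-1.6000e-02  6.9891e+02] mean 578.8 695.0
top [(578, 316.8), (584, 323.2), (590, 326.5), (596, 328.6), (602, 329.9), (614, 329.8), (620, 329.9), (626, 329.9), (632, 329.9), (638, 329.9), (644, 329.9), (650, 330.0), (656, 330.0), (662, 330.0), (668, 329.6), (674, 328.8), (680, 326.3), (686, 321.8), (692, 314.6)]
slope 0.004 y ext [ 94.4 113.  131.5] roll -0.016
```

Upright now, with top slope 0.004. The centre is about 2 mm short in x. I'll lower to about 6 mm above the sticks.

step_arm([
  [[-0.015,0,0.06,0,0,0],[-0.04,0,0.16,0,0,0],[-0.067,0,0.26,0,0,0],[-0.09,0,0.35,0,0,0],[-0.11,0.001,0.43,0,0,0],[-0.127,0.002,0.49,0,0,0],[-0.135,0.002,0.52,0,0,0],[-0.138,0.002,0.529,0,0,0]],
])

```text
clock: 14.43
ee_pos: [631.8, 113.5, 132.4]
tool_rot: [0.991, -0.001, 0.132, 0.002]
force: [-0.7, 1.2, -6.3]
grip_width: 37.5
finger_force: 30.0
```

```bash
python3 m2.py; python3 - <<'E'
from h import *
s=readout.sense(); a=np.load("wl.npz"); hsv=cv2.cvtColor(a["p"],cv2.COLOR_RGB2HSV); Q=cloud("wrist",a["d"],s)
b=(hsv[...,1]>60)&(hsv[...,0]<30)&(Q[...,2]<25)&(Q[...,0]>575)&(Q[...,0]<700)
W=Q[b]
for lo,hi in((-60,85),(145,290)):
    w=W[(W[:,1]>lo)&(W[:,1]<hi)]; print(lo,len(w),np.histogram(w[:,0],bins=np.arange(575,705,5))[0].tolist())
E
```

```text
[631.8 113.5 132.4] [-0.31  0.4   0.02  1.89  0.13  0.61 -1.97] [-0.7  1.2 -6.3] [[0.965, -0.002, 0.262], [-0.001, -1.0, -0.005], [0.262, 0.004, -0.965]]
side pts 2396 rect ((617.5680541992188, 81.08332061767578), (165.15956115722656, 168.43992614746094), 0.374265193939209) yaw slope -0.002 roll slope -0.0042 y 94.6
bottom slope 0.0408 z mid 9.0
front [-8.8000e-02  5.8761e+02] back [2.7000e-02 6.9522e+02] mean 582.4 696.8
top [(578, 149.4), (584, 155.0), (590, 159.2), (596, 162.3), (602, 163.5), (620, 164.1), (626, 164.1), (632, 164.1), (638, 164.2), (644, 164.1), (650, 164.1), (656, 164.2), (662, 164.2), (668, 164.0), (674, 163.4), (680, 161.4), (686, 158.3), (692, 152.9), (698, 145.6)]
slope 0.003 y ext [ 94.1 112.7 131.2] roll -0.017
-60 8298 [0, 0, 0, 0, 1, 42, 176, 888, 0, 0, 0, 0, 0, 0, 0, 0, 34, 1329, 1276, 1273, 1268, 1263, 570, 0, 178]
145 9097 [0, 0, 0, 0, 3, 77, 185, 1023, 565, 0, 0, 0, 0, 0, 0, 0, 235, 1313, 1321, 1353, 1340, 1330, 329, 0, 23]
```

step_arm([
  [[-0.001,0,0.003,0,0,0],[-0.001,0,0.005,0,0,0],[-0.002,0,0.007,0,0,0],[-0.003,0,0.009,0,0,0],[-0.003,0,0.011,0,0,0],[-0.004,0,0.013,0,0,0],[-0.004,0,0.015,0,0,0],[-0.004,0,0.016,0,0,0]],
])

```text
clock: 15.2
ee_pos: [632.8, 114.3, 129.6]
tool_rot: [0.991, -0.001, 0.134, 0.001]
force: [0.0, 0.2, -5.7]
grip_width: 38.0
finger_force: 30.0
```

```bash
python3 m2.py
```

```text
[632.8 114.3 129.6] [-0.31  0.4   0.02  1.89  0.13  0.59 -1.97] [ 0.   0.2 -5.7] [[0.964, -0.002, 0.265], [-0.001, -1.0, -0.003], [0.265, 0.003, -0.964]]
side pts 2389 rect ((618.0231323242188, 80.3515625), (166.05914306640625, 166.88308715820312), 0.49516865611076355) yaw slope -0.0024 roll slope -0.0059 y 95.5
bottom slope 0.0818 z mid 8.2
front [-3.10000e-02  5.84042e+02] back [3.60000e-02 6.96107e+02] mean 582.2 698.3
top [(584, 149.8), (590, 155.7), (596, 159.1), (602, 160.4), (620, 161.3), (626, 161.3), (632, 161.4), (638, 161.4), (644, 161.4), (650, 161.4), (656, 161.5), (662, 161.5), (668, 161.4), (674, 160.9), (680, 159.3), (686, 156.5), (692, 151.5), (698, 143.9)]
slope 0.007 y ext [ 94.8 113.4 132. ] roll -0.012
```

step_arm([
  [[-0.001,0,0.002,0,0,0],[-0.002,0,0.003,0,0,0],[-0.003,0,0.004,0,0,0],[-0.004,0,0.005,0,0,0],[-0.004,0,0.006,0,0,0],[-0.005,0,0.008,0,0,0],[-0.005,0,0.009,0,0,0],[-0.005,0,0.01,0,0,0]],
])

```text
clock: 15.97
ee_pos: [633.2, 114.3, 128.1]
tool_rot: [0.991, -0.001, 0.135, 0.001]
force: [-5.0, -2.3, 11.6]
grip_width: 37.6
finger_force: 30.0
```

```bash
python3 m2.py | grep -v -e front -e side -e bottom
```

```text
[633.2 114.3 128.1] [-0.31  0.4   0.02  1.9   0.13  0.59 -1.97] [-5.  -2.3 11.6] [[0.963, -0.002, 0.268], [-0.001, -1.0, -0.003], [0.268, 0.002, -0.963]]
top [(584, 148.6), (590, 154.3), (596, 157.6), (602, 159.0), (620, 159.8), (626, 159.8), (632, 159.9), (638, 159.9), (644, 159.8), (650, 159.8), (656, 159.9), (662, 159.8), (668, 159.7), (674, 159.2), (680, 157.6), (686, 155.0), (692, 150.0), (698, 142.6)]
slope -0.004 y ext [ 94.8 113.4 131.9] roll -0.017
```

Touchdown, and the mould is flat on the sticks. I'll ease the preload, then let go.

step_arm([
  [[0,0,-0.001,0,0,0],[0.001,0,-0.003,0,0,0],[0.001,0,-0.003,0,0,0],[0.001,0,-0.003,0,0,0],[0.001,0,-0.003,0,0,0],[0.001,0,-0.003,0,0,0],[0.001,0,-0.003,0,0,0],[0.001,0,-0.003,0,0,0]],
])

```text
clock: 16.73
ee_pos: [633.1, 114.3, 128.1]
tool_rot: [0.991, -0.001, 0.135, 0.001]
force: [0.2, -0.2, 5.0]
grip_width: 37.9
finger_force: 30.0
```

step_arm([
  [[0,0,0,0,0,0],[0,0,0,0,0,0],[0,0,0,0,0,0],[0,0,0,0,0,0],[0,0,0,0,0,0],[0,0,0,0,0,0],[0,0,0,0,0,0],[0,0,0,0,0,0]],
], grip=0.5)

```text
clock: 17.4
ee_pos: [632.2, 114.3, 127.3]
tool_rot: [0.991, -0.001, 0.134, 0.001]
force: [0.2, 1.0, -0.2]
grip_width: 65.8
finger_force: 0.0
```

```bash
python3 m2.py | grep -v -e front -e side -e bottom
```

```text
[632.2 114.3 127.3] [-0.31  0.4   0.02  1.9   0.13  0.59 -1.97] [ 0.2  1.  -0.2] [[0.964, -0.002, 0.265], [-0.001, -1.0, -0.003], [0.265, 0.003, -0.964]]
top [(584, 148.3), (590, 154.2), (596, 157.6), (602, 158.9), (620, 159.8), (626, 159.8), (632, 159.8), (638, 159.8), (644, 159.8), (650, 159.8), (656, 159.8), (662, 159.8), (668, 159.7), (674, 159.2), (680, 157.6), (686, 154.8), (692, 149.7), (698, 142.6)]
slope -0.0 y ext [ 94.6 113.1 131.6] roll -0.01
```

step_arm([
  [[0,0,-0.03,0,0,0],[0,0,-0.08,0,0,0],[0,0,-0.15,0,0,0],[0,0,-0.23,0,0,0],[0,0,-0.32,0,0,0],[0,0,-0.41,0,0,0],[0,0,-0.48,0,0,0],[0,0,-0.5,0,0,0]],
])

```text
clock: 18.17
ee_pos: [593.1, 115.2, 276.7]
tool_rot: [0.991, -0.001, 0.137, 0.0]
force: [0.4, 0.2, 0.3]
grip_width: 66.1
finger_force: 0.0
```

```bash
python3 - <<'E'
from h import *
s=readout.sense(); print(s["ee_pos"].round(1),s["force"].round(1),s["grip_width"])
p,d=eyes.snapshot("scene"); Q=cloud("scene",d); x,y,z=[Q[...,i] for i in range(3)]
m=(abs(y-94.5)<7)&(z>12)&(z<170)&(abs(x-637)<75); q=Q[m]; print("mould side",len(q),cv2.minAreaRect(q[:,[0,2]].astype(np.float32)),np.polyfit(q[:,0],q[:,1],1)[0].round(4))
V=torack(Q); X,Y,Z=[V[...,i] for i in range(3)]
m=(abs(X)<75)&(abs(Y)<110)&(Z>155)&(Z<170); print("rack tops",m.sum(),np.histogram(Y[m],bins=np.arange(-105,106,10))[0].tolist(),np.percentile(X[m],[1,99]).round(1),np.median(Z[m]).round(1))
p,d=eyes.snapshot("wrist"); W=cloud("wrist",d,s); x,y,z=[W[...,i] for i in range(3)]
k=(z>157)&(z<163)&(abs(x-637)<70)&(abs(y-113)<30); print("top rect",k.sum(),cv2.minAreaRect(W[k][:,:2].astype(np.float32)))
hsv=cv2.cvtColor(p,cv2.COLOR_RGB2HSV); b=(hsv[...,1]>60)&(hsv[...,0]<30)&(z<20)
for nm,a,c in(("near",575,630),("far",650,695)):
  for lo,hi in((-50,85),(145,270)):
    g=b&(x>a)&(x<c)&(y>lo)&(y<hi); print(nm,lo,g.sum(),np.percentile(x[g],[2,98]).round(1) if g.any() else 0)
p,d=eyes.snapshot("top"); hsv=cv2.cvtColor(p,cv2.COLOR_RGB2HSV)
m=(hsv[...,1]>150)&((hsv[...,0]<8)|(hsv[...,0]>172)); m[:, :315]=0; m[:,355:]=0; m[200:]=0
print("jar px",np.argwhere(m)[:,::-1].mean(0))
p0=np.load("top0.npz")["p"]; df=cv2.absdiff(p,p0).max(2); print("cutter diff",np.median(df[275:325,345:395]),(df[275:325,345:395]>60).mean())
E
```

```text
[593.1 115.2 276.7] [0.4 0.2 0.3] 66.05009773827598
mould side 2385 ((640.270263671875, 87.28266143798828), (150.73495483398438, 121.22563934326172), 89.78413391113281) -0.0028
rack tops 4632 [0, 162, 335, 314, 327, 314, 309, 311, 305, 302, 291, 284, 290, 17, 0, 0, 308, 255, 272, 228, 8] [-56.3  61.3] 162.2
top rect 7060 ((638.1851196289062, 112.71917724609375), (95.33955383300781, 37.59897232055664), 0.03553934395313263)
near -50 3299 [585.6 611.6]
near 145 3087 [588.9 614.9]
far -50 3304 [659.5 685.8]
far 145 3078 [658.6 684.7]
jar px [335.30496454 171.5       ]
cutter diff 14.0 0.0
```

```bash
python3 -c "
from workcell import robot
print(robot.job_done())"
```

```text
the job is handed in; nothing more can be done
None
```

The round-shouldered mould is standing upright and square across both sticks, released, with the four others still in the rack and the jar and cutter unmoved; the job is handed in at about 18 s, and the only rough moment was a brief push of about 64 N from the fingertips while tipping it.

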